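Clamp a terminal strip in the wiring jig

TASK

Clamp the terminal strip (the short mounting rail that carries the row of grey terminal blocks, not the bare rail) in the wiring jig, ready for wiring: lay it upright in the two black saddles with its end up against the steel end stop, and only then swing the toggle clamp's black handle over towards the robot and down, past its high point, until it snaps fully shut and its shoe holds the rail. Let go, and leave the bare rail and the other things on the bench where they are.

Things in the scene. Friction and masses are not known exactly. Their poses are not given: they have to be found in the camera images.
- strip_center (a point): Centre of the loose terminal strip, half-way along and half-way up (26.5 mm above its underside). A steel hat-section rail, 200 mm long (own y), 35 mm wide over the lips (own x), 15 mm deep, flat 27 mm wide underside, with grey blocks on its middle 96 mm: 48 mm wide from 8 to 22 mm, 40 mm wide from 22 to 53 mm above the underside. 0.4 kg. Same either way round. Own z up.
- rail_end (a point): One end of the strip, at the underside. 52 mm of bare rail is left beyond the blocks at each end.
- bare_rail: Loose bystander: a bare rail of the same section and length (200 x 35 x 15 mm) without blocks; origin at the centre of its underside, its length along its y. It and the strip may lie in either of two places.
- jig: The wiring jig, fixed to the bench: aluminium plate 12 mm thick, x from -165 to 50, y from -115 to 125 mm. Origin on the bench under the middle of the strip's place; x points away from the robot, y along the strip's place, z up. It carries two black saddles, a steel end stop and, on a block (x -152 to -44 mm, 72 mm wide, top at 36 mm), the toggle clamp in the plane y = -78 mm.
- saddle_floor (a point): Centre of the floor of the saddle under the clamp: jig (0, -78, 27) mm; the other saddle is at jig (0, 78, 27) mm. Each is 24 mm long with a flat floor between black cheeks 39 mm apart, flared at the top, 52 mm above the bench. The rail's underside lies on both floors, its 35 mm lips between the cheeks (2 mm play each side).
- stop_face (a point): Middle of the end stop's face, jig (0, 100, 35) mm. It faces jig -y; the steel block is 36 mm wide and its top is 50 mm above the bench. The strip's end rests against this face.
- seat (a point): Where the strip's centre lies when home: jig (0, 0, 53.5) mm, rail on both saddle floors and its end touching the end stop. Axes as the jig's; the strip's length lies along this y, either way round.
- handle_tip (a point): Tip of the clamp handle, on its middle line: a black grip 26 mm wide (jig y), 17 mm thick, straight for its last 90 mm. It swings in the plane jig y = -78 mm, towards the robot to close: upright at the start (tip 184 mm above the bench), level when shut (tip 72 mm), pointing to the robot. Pinched across its 26 mm width it can turn between the fingers.
- clamp_handle (a joint): Angle (rad) of the handle to the link under it: 1.98 open, growing to 2.09 as it starts, 0.28 at the high point, 0 shut on its stop. Tip on the way, jig (x, z) in mm: (-97,184) open, (-111,189), (-123,190), (-142,188), (-160,182), (-175,172), (-186,157), (-194,135), (-198,117), (-200,91) high point, (-201,72) shut. It stays where left until the shoe's spring acts.
- spindle (a joint): Compression (m) of the spring above the clamp's rubber shoe, which comes down on the rail's lips over the saddle at jig y = -78 mm. 0 with nothing under the shoe, 0.004 to 0.007 at the high point, 0.003 to 0.006 shut on the rail. The handle tip needs 1 to 5 N at first, up to 8 N below 130 mm height, and past the high point it snaps down by itself.
- shoe (a point): Underside of the clamp's rubber shoe (30 x 20 mm), at the end of the clamp's arm. Open, the arm stands up and leans towards the robot; its top is 140 mm above the bench and the shoe about 126 mm, 54 mm on the robot's side of the strip's place, so the strip can be lowered from above. Shut, it presses at jig (0, -78) mm.
- screwdriver: Loose bystander: a screwdriver 200 mm long lying in front of the jig, near the robot; origin at its middle.
- duct: Loose bystander: a slotted grey wire duct 220 x 40 x 39 mm lying behind the jig; origin under its middle, length along its y.
- psu: Loose bystander: an aluminium power supply 110 x 60 x 120 mm standing at the left; origin under its middle.
- contactor: Loose bystander: a contactor 75 x 55 x 75 mm behind the jig; origin under its middle.
- cutters: Loose bystander: side cutters about 185 mm long lying beyond the strip; origin on the bench between handles and jaws.
- bin: Loose bystander: a blue open bin 180 x 120 x 80 mm at the right; origin under its middle.
There are look-alikes about, which are no part of the job. Leave any purple look-alike of the part that bears strip_center alone.

How it is judged (in metres and radians):
On the way, in this order (a step that is already met when the one before it is completed fails the run):
1. the strip lies home in both saddles against the end stop while the clamp is still open (x of strip_center in the frame of seat between -0.005 and 0.005 m and y of strip_center in the frame of seat between -0.004 and 0.004 m and z of strip_center in the frame of seat between -0.004 and 0.004 m and angle between the y axis of strip_center and the y axis of seat, either way round below 0.06 rad and angle between strip_center's own z axis and vertical below 0.06 rad and value of joint clamp_handle above 1.2 rad), for 0.2 s.
2. the clamp is snapped shut on the rail (value of joint clamp_handle below 0.07 rad and value of joint spindle above 0.0015 m), for 0.2 s.
At the end, for the whole second after the job is handed in: Strip upright in both saddles, within 4 mm of home along the rail and in height, 5 mm across, 0.06 rad in line; clamp handle past its high point on its stop (joint below 0.07 rad), shoe spring compressed over 1.5 mm on the rail; handle still (all of step 2 and x of strip_center in the frame of seat between -0.005 and 0.005 m and y of strip_center in the frame of seat between -0.004 and 0.004 m and z of strip_center in the frame of seat between -0.004 and 0.004 m and angle between the y axis of strip_center and the y axis of seat, either way round below 0.06 rad and angle between strip_center's own z axis and vertical below 0.06 rad and velocity of joint clamp_handle below 0.1 rad/s); the robot touches nothing.
It fails at once if the bare rail is moved more than 40 mm (distance of bare_rail from where it was at the start of the episode above 0.04 m).
It fails at once if another loose thing on the bench is pushed more than 40 mm from its place (distance of any of screwdriver, duct, psu, contactor, cutters, bin from where it was at the start of the episode above 0.04 m).
It also fails if it takes over 58 s, if anything falls off the work surface, if the arm or the gripper's body presses on something with over 40 N, if the wrist force passes 120 N, or if a joint passes its speed limit or range.

ROBOT

A 6-joint arm with a two-finger parallel gripper is mounted at the origin on the work surface. World frame = base frame: x ahead of the robot, y to its left, z up, the work surface at z = 0. Lengths are in mm, angles in degrees, forces in N, time in s.
With the tool pointing down it reaches from about 300 to 850 mm from the base axis. Payload 4.2 kg.
Tool frame: the origin (TCP) lies midway between the tips of the shut fingers; the grasp point (between the pads) lies env.grasp_offset behind it (env.grasp_offset is the distance from the TCP to the grasp point, in mm); y points along the fingers, x is the direction in which the jaws open and shut, and the axes are right-handed (so a half turn about y gives the same grasp; the last joint's range is limited). The gripper opens to 91 mm and grips with 3 to 60 N. Pads are 32 mm wide; open, the fingers measure 118 mm over their backs; the gripper's body (76 mm by 178 mm) begins 60 mm behind the grasp point.
Start: joints at [74.828, 18.312, 89.639, -0, 72.044, -1.146], TCP at [139.36, 557.873, 213.976] pointing down, gripper open.
Joint ranges: [-177.97, 177.97], [-48.28, 115.42], [12.27, 149.76], [-77.06, 257.06], [2.81, 150.46], [-146.56, 146.56]. Speed limits (degrees/s): [147.25, 147.25, 180, 180, 180, 180].

INTERFACE

Orientations are given as [roll, pitch, yaw] about the fixed x, y, z axes, in that order (R = Rz(yaw) Ry(pitch) Rx(roll)).
In Python, from workcell import state, vision, job, env gives the robot as it stands.
- The arm moves only by the shell command python3 -m handwheel 'ROWS' [FORCE]. ROWS is JSON, a list of rows, each a list of 3 entries, a list of its own where there are three numbers: the finger opening in cm, from 0 to 9.12, then the shift along the tool's x, y, z in cm, then the turn about the tool's y in degrees. A call has 1 to 10 rows; each row is the pose to reach, as a shift and turn from the pose measured when the call began, along the tool's axes at that moment; what a row does not reach only later rows make up. A row lasts 1/10 s, in which the tool goes at most 50 mm and 8.59 degrees, less where a joint would pass 70% of its speed; a pose out of reach is approached as far as the arm can. A call with a gripper value outside its range is refused whole. The fingers move at their own pace and stop on an object; FORCE is the grip in N (left out, the last holds). Time passes only in rows, so rows that repeat a pose let the fingers close. It gives the time, the measured TCP pose, the force and the opening at its end, in the units of the state.
- state(): the state, without advancing time (a new reading comes with each control period).
- vision.grab_frame(name): name is "side" or "top"; returns the picture (420x560x3 uint8, red, green, blue); there is no depth.
- vision.camera_model(name): a dict with "fov_y" (degrees; the focal length in pixels is half the picture's height over the tangent of half this angle, whatever the lens; pixels are square), "cx", "cy" (the principal point, pixels), "extrinsics" (4x4, takes a point from world to camera coordinates). Camera axes: x right, y up, looking along -z (the intrinsics and any distortion apply to the point x, -y, -z); pixel columns grow to the right and rows downward; lengths in mm; the calibration is good to about 2 mm. A picture is of the moment at which its call begins. camera_model takes no time and is no camera call.
- job.job_done(): hands the job in, once; it reports no verdict.
The state is a dict: "time_s": time; "qpos": joint angles; "qvel": joint speeds; "effort": joint torques, N m; "ee_pos": TCP position; "ee_rot": TCP orientation; "force": force on the tool from outside, world axes, zero at the start; "torque": the same for the moment, N m; "gripper_width": finger opening in mm.
Only numpy, scipy, OpenCV 4.12 (cv2) and the standard library are available. Lean on these libraries where they do the work, as an engineer would, in place of code of your own. Each camera call takes 0.05 s, during which the arm holds its last target.

## Working session

There is one attempt and no reset: what is moved stays moved. The work goes in short steps, Python scripts to look and compute and a shell command to move; the robot and the scene stay as the last step left them, time stands still between calls to the robot, and variables do not carry over. Pictures are saved under pics/ and viewed, and the job is handed in when it is done.

```bash
ls; mkdir -p pics
python3 - <<'E'
from workcell import state, vision, job, env
import cv2
print(state()); print(env.grasp_offset)
for n in("side","top"):
    m=vision.camera_model(n);print(n,m)
    cv2.imwrite(f"pics/{n}0.png",vision.grab_frame(n)[:,:,::-1])
E
```

```text
pics
{'time_s': 0.0, 'qpos': array([ 7.48284246e+01,  1.83495619e+01,  8.97080274e+01, -9.01583244e-04,
        7.20427411e+01, -1.14591845e+00]), 'qvel': array([ 0.03677494,  0.04727341,  0.05599928,  0.03963322,  0.02523517,
       -0.02677402]), 'effort': array([ 1.96137495e-03, -4.12451613e+01, -2.31972134e+01,  7.28893513e-02,
        4.58850770e-02, -1.23212476e-04]), 'ee_pos': array([139.22386125, 557.3580251 , 213.13013576]), 'ee_rot': array([-89.99885053,   0.10032744,  75.97462282]), 'force': array([ 0.25993372,  1.1168515 , -0.39470143]), 'torque': array([-0.03490693, -0.04979236, -0.02324289]), 'gripper_width': 91.17958291371413}
18.8
side {'fov_y': 43.0379179926343, 'cx': 292.9361115069218, 'cy': 217.6139003764169, 'extrinsics': array([[ 9.95058423e-01, -9.91985674e-02,  4.28699462e-03,
        -5.30745343e+02],
       [ 6.25219397e-02,  6.59528309e-01,  7.49075040e-01,
        -9.62495125e+01],
       [-7.71345652e-02, -7.45105398e-01,  6.62471287e-01,
        -1.77366961e+03],
       [ 0.00000000e+00,  0.00000000e+00,  0.00000000e+00,
         1.00000000e+00]])}
top {'fov_y': 46.76146441927591, 'cx': 286.1564423350678, 'cy': 211.65275429909326, 'extrinsics': array([[ 1.12854123e-02, -9.99901026e-01,  8.40099368e-03,
        -1.83073572e+01],
       [ 9.91074062e-01,  1.23010758e-02,  1.32743692e-01,
        -5.70899116e+02],
       [-1.32833895e-01,  6.82793964e-03,  9.91114794e-01,
        -1.40912485e+03],
       [ 0.00000000e+00,  0.00000000e+00,  0.00000000e+00,
         1.00000000e+00]])}
```

View pics/top0.png

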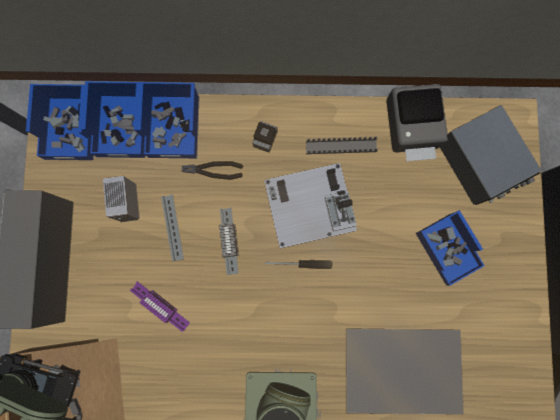

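View pics/side0.png

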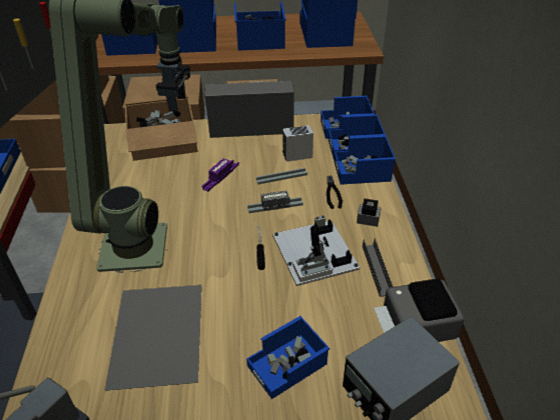

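```bash
cat > h.py <<'E'
import numpy as np, cv2
from workcell import state, vision, job, env
def cam(n):
    m=vision.camera_model(n); f=210/np.tan(np.radians(m['fov_y']/2)); return f,m['cx'],m['cy'],np.array(m['extrinsics'])
def proj(n,P):
    f,cx,cy,E=cam(n); P=np.atleast_2d(P); c=P@E[:3,:3].T+E[:3,3]
    return np.c_[cx+f*c[:,0]/-c[:,2], cy-f*c[:,1]/-c[:,2]]
def back(n,uv,z):
    f,cx,cy,E=cam(n); uv=np.atleast_2d(uv).astype(float)
    d=np.c_[(uv[:,0]-cx)/f,-(uv[:,1]-cy)/f,-np.ones(len(uv))]@E[:3,:3]
    o=-E[:3,:3].T@E[:3,3]
    return o+d*((z-o[2])/d[:,2])[:,None]
def crop(src,name,x0,y0,x1,y1,s):
    im=cv2.imread(src)[y0:y1,x0:x1]; cv2.imwrite(name,cv2.resize(im,None,fx=s,fy=s,interpolation=cv2.INTER_CUBIC))
E
python3 - <<'E'
from h import *
crop('pics/top0.png','pics/t1.png',160,190,260,290,6)
crop('pics/top0.png','pics/t2.png',255,155,365,255,6)
crop('pics/side0.png','pics/s1.png',235,165,335,240,8)
crop('pics/side0.png','pics/s2.png',265,205,365,285,8)
E
```

```text
(no output)
```

View pics/t1.png

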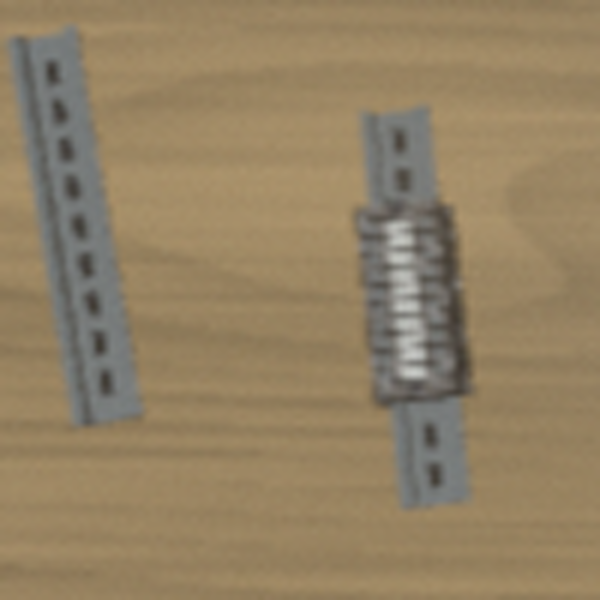

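View pics/t2.png

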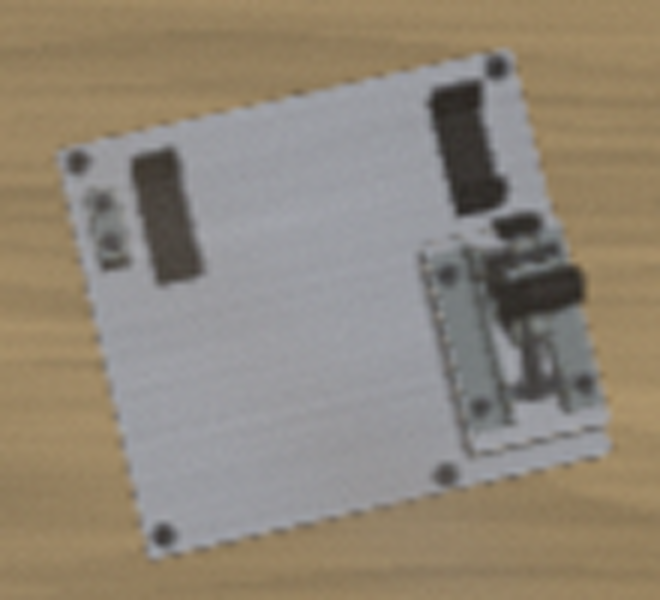

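View pics/s1.png

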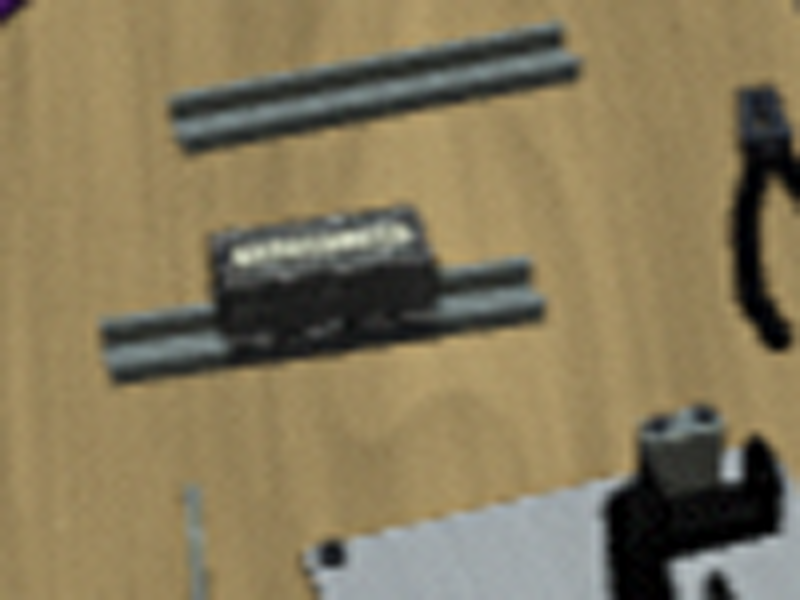

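View pics/s2.png

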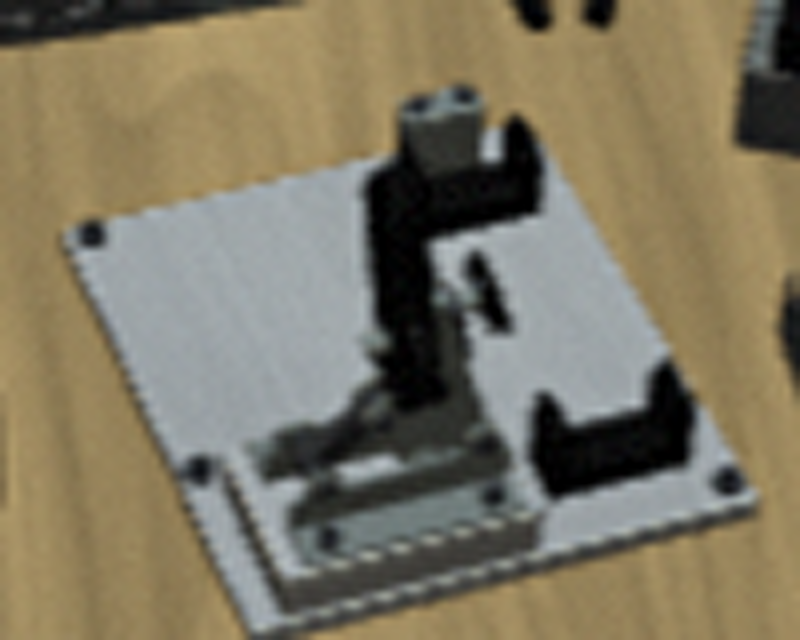

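```bash
cat >> h.py <<'E'
from scipy.optimize import least_squares
from scipy.ndimage import map_coordinates
def tw(pose,P):
    x,y,a=pose; P=np.atleast_2d(P); c,s=np.cos(a),np.sin(a)
    return np.c_[x+c*P[:,0]-s*P[:,1], y+s*P[:,0]+c*P[:,1], P[:,2]]
def edge_pts(im,a,b,n=25,r=4,pol=0,lo=.08,hi=.92):
    # a,b image points; strongest gradient across; returns pts
    a,b=np.array(a),np.array(b); d=(b-a)/np.linalg.norm(b-a); nn=np.array([-d[1],d[0]])
    out=[];t=np.arange(-r,r+.01,.1)
    g=cv2.GaussianBlur(im,(0,0),.7)
    for k in np.linspace(lo,hi,n):
        p=a+k*(b-a); q=p+t[:,None]*nn
        v=map_coordinates(g,[q[:,1],q[:,0]],order=3); dv=np.gradient(v,t)
        if pol: dv=dv*pol
        else: dv=abs(dv)
        i=np.argmax(dv); out.append(np.r_[p,t[i],dv[i]])
    return np.array(out),nn
def fit(cams,edges,pose0,iters=6,r0=4,free=3,verbose=True):
    """edges: list of (cam, P0, P1) local 3d ; cams dict name->gray float image"""
    pose=np.array(pose0,float)
    for it in range(iters):
        obs=[];r=max(1.5,r0*0.7**it)
        for (c,P0,P1) in edges:
            uv=proj(c,tw(pose,np.array([P0,P1])))
            o,nn=edge_pts(cams[c],uv[0],uv[1],r=r)
            med=np.median(o[:,2]); ks=np.linspace(.08,.92,25); 
            ok=(abs(o[:,2]-med)<.8)&(abs(o[:,2])<r-.15)
            obs.append((c,np.array(P0),np.array(P1),ks[ok],o[ok,:2]+o[ok,2:3]*nn,nn,med))
        def res(p):
            R=[]
            for c,P0,P1,k,q,nn,_ in obs:
                uv=proj(c,tw(p,P0+(P1-P0)*k[:,None])); R.append((uv-q)@nn)
            return np.concatenate(R)
        pose=least_squares(res,pose,loss='soft_l1',f_scale=.3,x_scale=[1,1,.01]).x
    if verbose:
        for o in obs:
            uv=proj(o[0],tw(pose,o[1]+(o[2]-o[1])*o[3][:,None])); e=(uv-o[4])@o[5]
            print(o[0],o[1],o[2],len(e),'mean res px %.2f sd %.2f'%(e.mean(),e.std()) if len(e) else '')
    return pose
def draw(src,name,c,pose,segs,box,s):
    x0,y0,x1,y1=box; im=cv2.imread(src)[y0:y1,x0:x1]; im=cv2.resize(im,None,fx=s,fy=s,interpolation=cv2.INTER_CUBIC)
    for P0,P1 in segs:
        uv=proj(c,tw(pose,np.array([P0,P1]))); q=((uv-[x0,y0]+.5)*s-.5).round().astype(int)
        cv2.line(im,tuple(int(v) for v in q[0]),tuple(int(v) for v in q[1]),(0,0,255),1)
    cv2.imwrite(name,im)
def prism(x0,x1,y0,y1,z0,z1):
    s=[]
    for z in(z0,z1):
        c=[(x0,y0,z),(x1,y0,z),(x1,y1,z),(x0,y1,z)]
        s+=[(c[i],c[(i+1)%4]) for i in range(4)]
    s+=[((x,y,z0),(x,y,z1)) for x in(x0,x1) for y in(y0,y1)]
    return s
E
cat > m1.py <<'E'
from h import *
T=cv2.imread('pics/top0.png'); S=cv2.imread('pics/side0.png')
def f(uv,x0,y0,s): return (np.array(uv)+.5)/s-.5+[x0,y0]
q=back('top',f([(60,150),(512,50),(610,455),(150,558)],255,155,6),12)
print(q.round(1), [np.linalg.norm(q[i]-q[(i+1)%4]).round(1) for i in range(4)])
qs=back('side',f([(62,237),(250,635),(757,500)],265,205,8),12); print(qs.round(1))
ex=(q[0]+q[1]-q[2]-q[3]); a=np.arctan2(ex[1],ex[0]); c=q.mean(0)
o=c[:2]-np.array([[np.cos(a),-np.sin(a)],[np.sin(a),np.cos(a)]])@[-57.5,5]
p0=[*o,a];print(p0)
gT=T.astype(float).mean(2)-0+0; gT=T[:,:,0].astype(float); gS=S[:,:,0].astype(float)
C={'top':gT,'side':gS}
A=[(50,125,12),(50,-115,12),(-165,-115,12),(-165,125,12)]
E=[('top',A[0],A[1]),('top',A[1],A[2]),('top',A[2],A[3]),('top',A[3],A[0])]
pt=fit(C,E,p0);print(pt)
ps=fit(C,[('side',A[3],A[2]),('side',A[0],A[3]),('side',A[1],A[0])],pt);print(ps)
seg=prism(-165,50,-115,125,0,12)+prism(-152,-44,-114,-42,12,36)
seg+=prism(-19.5,19.5,-90,-66,27,52)+prism(-19.5,19.5,66,90,27,52)+prism(-18,18,100,110,12,50)
seg+=[((-97,-91,184),(-97,-65,184))]
draw('pics/top0.png','pics/t3.png','top',pt,seg,(255,155,365,255),7)
draw('pics/side0.png','pics/s3.png','side',pt,seg,(265,200,365,285),7)
E
python3 m1.py
```

```text
[[ 672.8   55.4   12. ]
 [ 728.  -175.5   12. ]
 [ 520.  -224.2   12. ]
 [ 465.5    6.8   12. ]] [np.float64(237.4), np.float64(213.6), np.float64(237.3), np.float64(212.9)]
[[ 463.5    3.3   12. ]
 [ 519.7 -226.1   12. ]
 [ 727.4 -174.8   12. ]]
[np.float64(653.670843713052), np.float64(-76.12016519940015), np.float64(0.23014395471835578)]
top [ 50 125  12] [  50 -115   12] 25 mean res px -0.20 sd 0.11
top [  50 -115   12] [-165 -115   12] 13 mean res px -0.17 sd 0.29
top [-165 -115   12] [-165  125   12] 24 mean res px -0.20 sd 0.11
top [-165  125   12] [ 50 125  12] 25 mean res px -0.07 sd 0.12
[ 6.54425076e+02 -7.51628290e+01  2.40643796e-01]
side [-165  125   12] [-165 -115   12] 23 mean res px 0.06 sd 0.10
side [ 50 125  12] [-165  125   12] 17 mean res px 0.00 sd 0.13
side [  50 -115   12] [ 50 125  12] 18 mean res px 0.09 sd 0.12
[ 6.53440498e+02 -7.45306652e+01  2.41511394e-01]
```

View pics/t3.png

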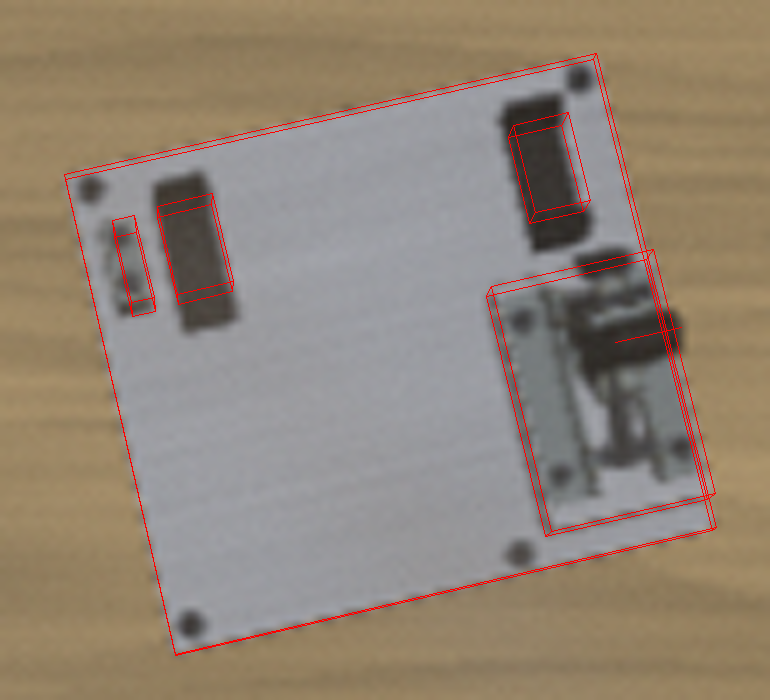

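View pics/s3.png

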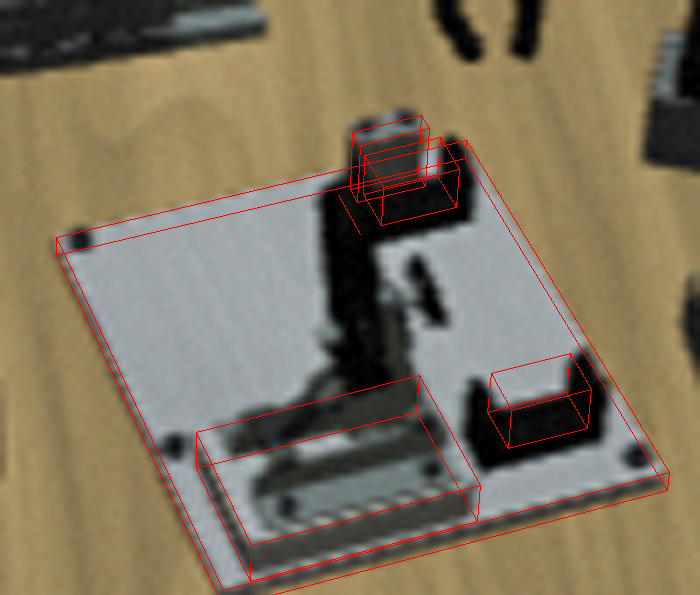

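```bash
cat > m2.py <<'E'
from h import *
import sys
def f(uv,x0,y0,s): return (np.array(uv)+.5)/s-.5+[x0,y0]
def load(tag): return {n:cv2.imread(f'pics/{n}{tag}.png').astype(float).mean(2) if 0 else cv2.imread(f'pics/{n}{tag}.png')[:,:,0].astype(float) for n in('top','side')}
def strip_edges(z=0):
    E=[]
    for x in(-17.5,17.5):
        for a,b in((-100,-52),(52,100)): E.append(('top',(x,a,15+z),(x,b,15+z)))
    E+=[('top',(-17.5,100,15+z),(17.5,100,15+z)),('top',(-17.5,-100,15+z),(17.5,-100,15+z))]
    return E
SEG=prism(-17.5,17.5,-100,100,0,15)+prism(-24,24,-48,48,8,22)+prism(-20,20,-48,48,22,53)
if __name__=='__main__':
    C=load('0')
    q=back('top',f([(362,113),(428,107),(470,497),(405,507)],160,190,6),15);print(q.round(1))
    d=(q[0]+q[1]-q[2]-q[3]); a=np.arctan2(d[1],d[0])-np.pi/2
    p0=[*q.mean(0)[:2],a];print(p0)
    pt=fit(C,strip_edges(),p0,r0=2.5);print(pt,np.degrees(pt[2]))
    E=[('side',(x,y,15),(x,y2,15)) for x in(-17.5,) for y,y2 in((-100,-52),(52,100))]
    E=[('side',(-17.5,-100,15),(17.5,-100,15))] if 0 else []
    draw('pics/top0.png','pics/t4.png','top',pt,SEG,(200,190,260,290),7)
    draw('pics/side0.png','pics/s4.png','side',pt,SEG,(235,175,315,225),9)
E
python3 m2.py
```

```text
[[581.6 188.9  15. ]
 [585.  155.7  15. ]
 [390.  129.8  15. ]
 [384.7 161.8  15. ]]
[np.float64(485.33456613854935), np.float64(159.0489501660004), np.float64(-1.4362917478417623)]
top [ -17.5 -100.    15. ] [-17.5 -52.   15. ] 25 mean res px 0.07 sd 0.12
top [-17.5  52.   15. ] [-17.5 100.   15. ] 25 mean res px 0.17 sd 0.18
top [  17.5 -100.    15. ] [ 17.5 -52.   15. ] 25 mean res px -0.07 sd 0.11
top [17.5 52.  15. ] [ 17.5 100.   15. ] 25 mean res px -0.16 sd 0.13
top [-17.5 100.   15. ] [ 17.5 100.   15. ] 25 mean res px -0.29 sd 0.25
top [ -17.5 -100.    15. ] [  17.5 -100.    15. ] 25 mean res px 0.23 sd 0.14
[484.95415397 160.39301168  -1.43797012] -82.38961898171095
```

View pics/t4.png

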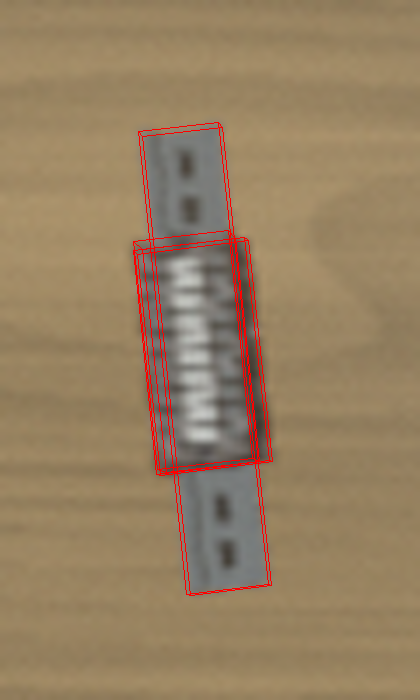

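View pics/s4.png

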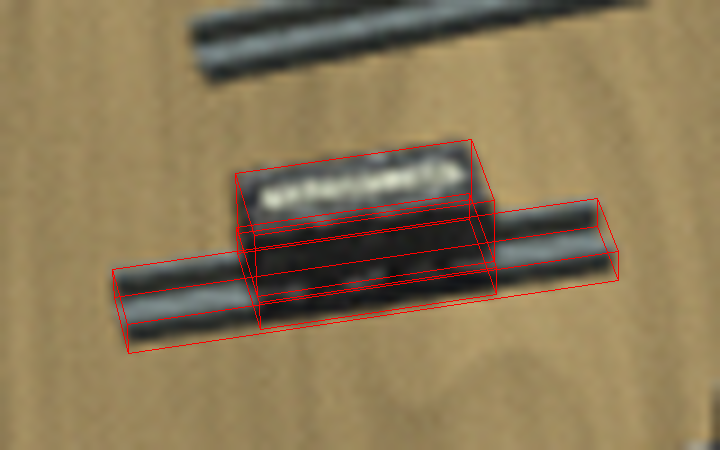

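```bash
cat >> h.py <<'E'
from scipy.spatial.transform import Rotation as Rn
def go(x,y,z,yaw=None):
    s=state(); R=Rn.from_euler('xyz',s['ee_rot'],degrees=True).as_matrix()
    d=R.T@(np.array([x,y,z])-s['ee_pos'])/10
    t=0 if yaw is None else -((yaw-s['ee_rot'][2]+180)%360-180)
    print('shift cm',d.round(2),'turn',round(t,2),'| t',s['time_s'],'pos',s['ee_pos'].round(1),'rot',s['ee_rot'].round(2),'F',s['force'].round(1),'w',round(s['gripper_width'],1))
def snap(tag):
    for n in('top','side'): cv2.imwrite(f'pics/{n}{tag}.png',vision.grab_frame(n)[:,:,::-1])
JIG=np.array([653.9,-74.8,.241])
def jp(x,y,z): return tw(JIG,[(x,y,z)])[0]
E
python3 -c "
from h import *
go(485,160,150,97.6)"
```

```text
shift cm [-30.17   6.37 -43.17] turn -21.62 | t 0.1 pos [139.2 557.4 213.2] rot [-90.     0.09  75.98] F [-0.1  0.4  0.4] w 91.3
```

```bash
python3 -m handwheel '[[9,[-30.2,0,-43.2],-21.6],[9,[-30.2,0,-43.2],-21.6],[9,[-30.2,0,-43.2],-21.6],[9,[-30.2,0,-43.2],-21.6],[9,[-30.2,0,-43.2],-21.6],[9,[-30.2,0,-43.2],-21.6],[9,[-30.2,0,-43.2],-21.6],[9,[-30.2,6.4,-43.2],-21.6],[9,[-30.2,6.4,-43.2],-21.6],[9,[-30.2,6.4,-43.2],-21.6]]' 30; python3 -c "
from h import *
go(485,160,80,97.6)"
```

```text
time_s: 1.1
ee_pos: [459.8, 188.1, 163.2]
ee_rot: [-90.0, 0.1, 97.6]
force: [0.0, 0.9, -0.4]
gripper_width: 90.0
shift cm [-3.11  8.32 -2.13] turn -0.04 | t 1.1 pos [459.8 188.1 163.2] rot [-8.998e+01  7.000e-02  9.756e+01] F [ 0.   0.9 -0.4] w 90.0
```

```bash
python3 -m handwheel '[[9,[-3.1,4.3,-2.1],0],[9,[-3.1,4.3,-2.1],0],[9,[-3.1,8.3,-2.1],0],[9,[-3.1,8.3,-2.1],0],[9,[-3.1,8.3,-2.1],0]]' ; python3 -c "
from h import *
go(485,160,30,97.6); snap('a')
crop('pics/topa.png','pics/ta.png',190,180,290,280,6);crop('pics/sidea.png','pics/sa.png',215,105,335,225,6)"
```

```text
time_s: 1.6
ee_pos: [484.1, 160.6, 80.6]
ee_rot: [-89.9, 0.1, 97.6]
force: [0.2, -0.3, 0.2]
gripper_width: 89.9
shift cm [-0.06  5.06 -0.09] turn 0.0 | t 1.6 pos [484.1 160.6  80.6] rot [-8.99e+01  7.00e-02  9.76e+01] F [ 0.2 -0.3  0.2] w 89.9
```

View pics/ta.png

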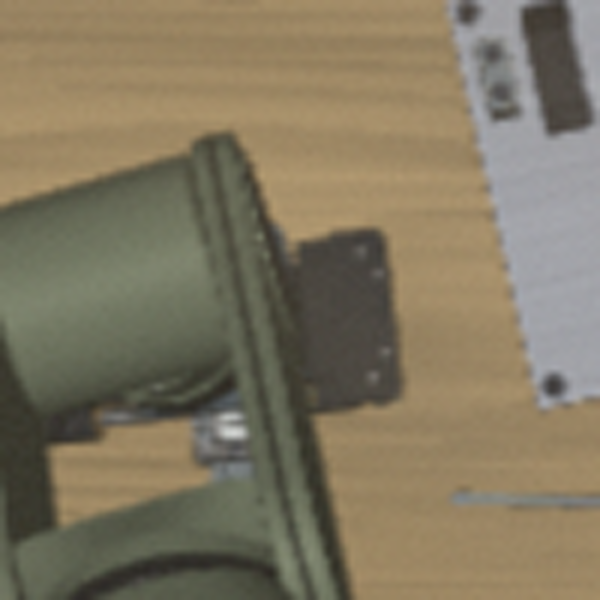

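View pics/sa.png

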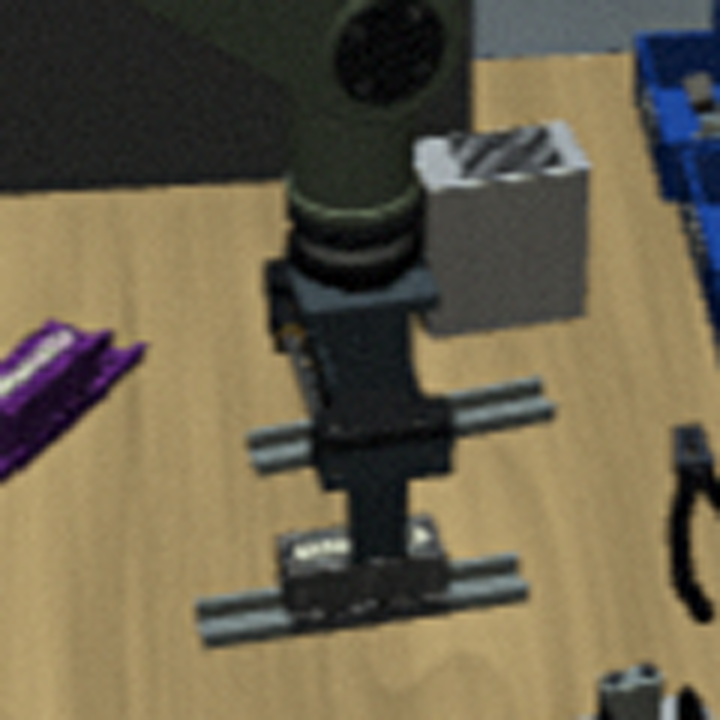

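```bash
python3 -m handwheel '[[9,[-0.05,5.4,-0.1],0],[9,[-0.05,5.4,-0.1],0],[9,[-0.05,5.4,-0.1],0],[9,[-0.05,5.4,-0.1],0],[3.5,[-0.05,5.4,-0.1],0],[3.5,[-0.05,5.4,-0.1],0],[3.5,[-0.05,5.4,-0.1],0],[3.5,[-0.05,5.4,-0.1],0],[3.5,[-0.05,5.4,-0.1],0]]' 30; python3 -c "
from h import *
go(485,160,60,97.6)"
```

```text
time_s: 2.6
ee_pos: [486.7, 160.6, 28.1]
ee_rot: [-90.1, 0.0, 97.6]
force: [0.2, 0.3, -0.3]
gripper_width: 52.7
shift cm [-0.04 -3.19  0.17] turn 0.02 | t 2.6 pos [486.7 160.6  28.1] rot [-9.015e+01  4.000e-02  9.762e+01] F [ 0.2  0.3 -0.3] w 52.7
```

```bash
python3 -m handwheel '[[3.5,[0,0.2,0.15],0],[3.5,[0,0.2,0.15],0],[3.5,[0,0.2,0.15],0],[3.5,[0,0.2,0.15],0]]' 30; python3 -m handwheel '[[3.5,[0,0,0],0],[3.5,[0,0,0],0]]' 40;python3 -c "
from h import *
go(485,160,60,97.6)"
```

```text
time_s: 3.0
ee_pos: [485.0, 160.4, 25.9]
ee_rot: [-90.1, 0.0, 97.6]
force: [-1.2, 0.4, -1.9]
gripper_width: 39.9
time_s: 3.2
ee_pos: [485.0, 160.4, 25.9]
ee_rot: [-90.1, 0.0, 97.6]
force: [-0.6, 0.8, -0.4]
gripper_width: 39.6
shift cm [-0.05 -3.41 -0.  ] turn 0.03 | t 3.2 pos [485.  160.4  25.9] rot [-9.011e+01  4.000e-02  9.763e+01] F [-0.6  0.8 -0.4] w 39.6
```

```bash
python3 -m handwheel '[[3.5,[0,-4,0],0],[3.5,[0,-8.5,0],0],[3.5,[0,-8.5,0],0],[3.5,[0,-8.5,0],0]]' ;python3 -c "
from h import *
p=jp(0,150,110);print(p);go(*p,13.81)"
```

```text
time_s: 3.6
ee_pos: [484.7, 160.2, 111.1]
ee_rot: [-90.2, 0.1, 97.6]
force: [0.2, 0.3, -3.8]
gripper_width: 40.1
[618.09892319  70.86496799 110.        ]
shift cm [-10.63   0.15 -12.03] turn 83.82 | t 3.6 pos [484.7 160.2 111.1] rot [-9.015e+01  5.000e-02  9.763e+01] F [ 0.2  0.3 -3.8] w 40.1
```

```bash
python3 -m handwheel '[[3.5,[-1.5,0,-1.7],8.5],[3.5,[-3,0,-3.4],17],[3.5,[-4.5,0,-5],25.5],[3.5,[-6,0,-6.7],34],[3.5,[-7.5,0,-8.4],42.5],[3.5,[-9,0,-10],51],[3.5,[-10.6,0,-12],59.5],[3.5,[-10.6,0,-12],68],[3.5,[-10.6,0,-12],76.5],[3.5,[-10.6,0,-12],83.8]]' ;python3 -c "
from h import *
p=jp(0,-4,110);go(*p,13.81)"
```

```text
time_s: 4.6
ee_pos: [615.8, 70.5, 108.1]
ee_rot: [-90.0, 0.2, 13.5]
force: [0.2, 0.5, -2.8]
gripper_width: 39.5
shift cm [  0.32  -0.18 -15.41] turn -0.33 | t 4.6 pos [615.8  70.5 108.1] rot [-90.03   0.23  13.48] F [ 0.2  0.5 -2.8] w 39.5
```

```bash
python3 -m handwheel '[[3.5,[0.3,-0.2,-4],-0.3],[3.5,[0.3,-0.2,-8],-0.3],[3.5,[0.3,-0.2,-12],-0.3],[3.5,[0.3,-0.2,-15.4],-0.3],[3.5,[0.3,-0.2,-15.4],-0.3],[3.5,[0.3,-0.2,-15.4],-0.3]]' ;python3 -c "
from h import *
p=jp(0,-4,70);go(*p,13.81);snap('b')
seg=prism(-165,50,-115,125,0,12)+prism(-18,18,100,110,12,50)
draw('pics/topb.png','pics/tb.png','top',JIG,seg,(245,145,365,255),6)
draw('pics/sideb.png','pics/sb.png','side',JIG,seg,(255,155,375,285),5)
"
```

```text
time_s: 5.2
ee_pos: [653.0, -79.1, 107.2]
ee_rot: [-89.9, 0.5, 13.7]
force: [-0.3, 1.5, -3.3]
gripper_width: 39.8
shift cm [ 0.23  3.72 -0.01] turn -0.14 | t 5.2 pos [653.  -79.1 107.2] rot [-89.88   0.52  13.67] F [-0.3  1.5 -3.3] w 39.8
```

View pics/tb.png

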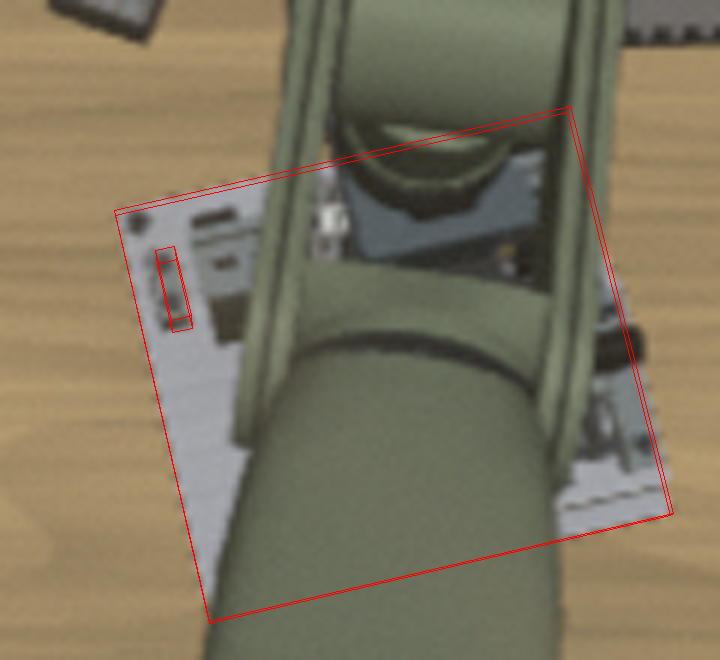

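View pics/sb.png

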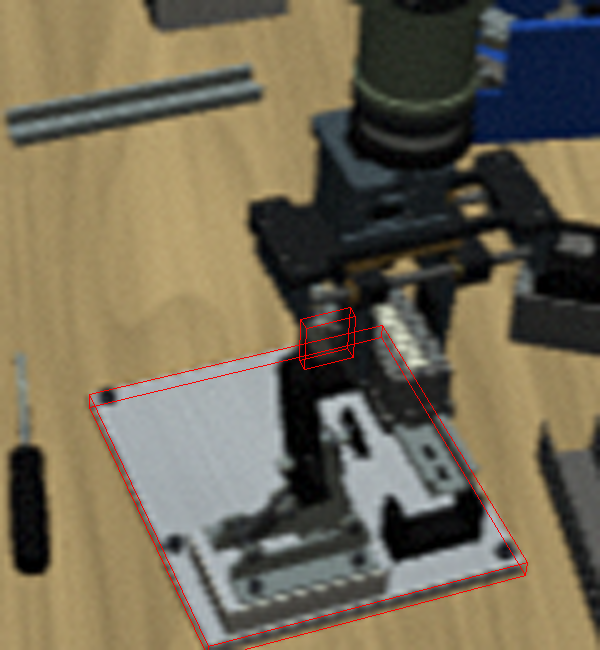

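Run:
```python
from h import *
from m2 import SEG
s=state();p=s['ee_pos'];print(p,s['ee_rot'])
pose=[p[0],p[1],np.radians(s['ee_rot'][2])]; dz=p[2]-25.9
sg=[((a[0],a[1],a[2]+dz),(b[0],b[1],b[2]+dz)) for a,b in SEG]
draw('pics/topb.png','pics/tb2.png','top',pose,sg,(265,165,305,215),12)
draw('pics/sideb.png','pics/sb2.png','side',pose,sg,(310,195,370,260),10)
```

```text
[653.35702227 -77.62699842 108.23771365] [-89.9187483    0.42982847  13.80931305]
```

View pics/tb2.png

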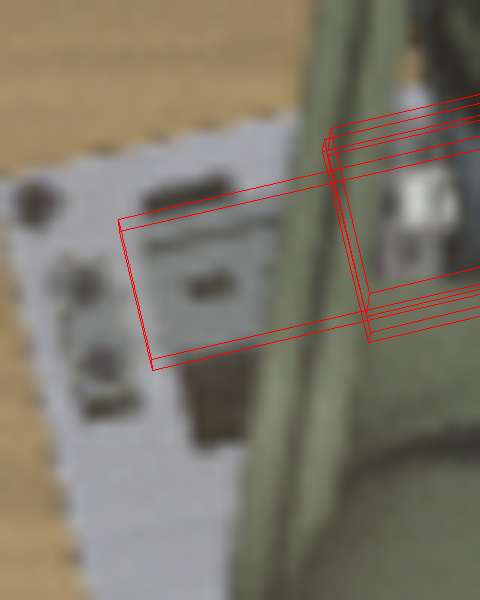

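View pics/sb2.png

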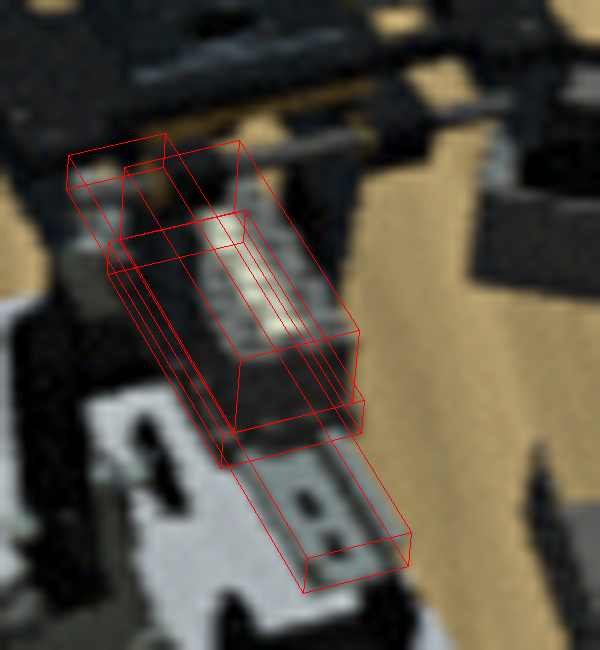

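```bash
python3 -c "
from h import *
print(proj('top',[jp(0,78,96),jp(0,78,52)]))"
python3 -m handwheel '[[3.5,[0.12,1.5,0],0],[3.5,[0.12,3,0],0],[3.5,[0.12,3,0],0],[3.5,[0.12,3,0],0],[3.5,[0.12,3,0],0]]' ;python3 -c "
from h import *
p=jp(0,-4,54);go(*p,13.81)"
```

```text
[[282.23925857 186.82755746]
 [282.23320977 189.54579758]]
time_s: 5.8
ee_pos: [654.8, -76.9, 78.7]
ee_rot: [-89.9, 0.4, 13.8]
force: [-0.1, 0.6, -3.0]
gripper_width: 39.6
shift cm [-0.02  2.47 -0.18] turn 0.04 | t 5.8 pos [654.8 -76.9  78.7] rot [-89.94   0.37  13.85] F [-0.1  0.6 -3. ] w 39.6
```

```bash
python3 -m handwheel '[[3.5,[0,0.6,-0.1],0],[3.5,[0,1.2,-0.1],0],[3.5,[0,1.5,-0.1],0],[3.5,[0,1.5,-0.1],0]]' ; python3 -m handwheel '[[3.5,[0,0.4,0],0],[3.5,[0,0.7,0],0],[3.5,[0,0.7,0],0],[3.5,[0,0.7,0],0]]';python3 -c "
from h import *
p=jp(0,-4,54);go(*p,13.81)"
```

```text
time_s: 6.2
ee_pos: [654.3, -77.9, 62.9]
ee_rot: [-89.9, 0.5, 13.8]
force: [0.3, 0.6, -2.5]
gripper_width: 39.6
time_s: 6.6
ee_pos: [654.2, -77.9, 55.8]
ee_rot: [-89.9, 0.5, 13.8]
force: [0.5, -0.2, -2.9]
gripper_width: 40.2
shift cm [ 0.04  0.18 -0.09] turn 0.03 | t 6.6 pos [654.2 -77.9  55.8] rot [-89.9    0.46  13.84] F [ 0.5 -0.2 -2.9] w 40.2
```

```bash
python3 -m handwheel '[[3.5,[0,0.1,0.15],0],[3.5,[0,0.1,0.3],0],[3.5,[0,0.1,0.3],0],[3.5,[0,0.1,0.3],0]]' ; python3 -m handwheel '[[3.5,[0,0.1,0.15],0],[3.5,[0,0.1,0.3],0],[3.5,[0,0.1,0.3],0],[3.5,[0,0.1,0.3],0]]';python3 -c "
from h import *
p=jp(0,0,52.9);go(*p,13.81)"
```

```text
time_s: 7.0
ee_pos: [653.6, -74.9, 54.9]
ee_rot: [-89.9, 0.5, 13.9]
force: [-0.0, -0.3, -3.9]
gripper_width: 39.5
time_s: 7.4
ee_pos: [653.2, -72.9, 54.1]
ee_rot: [-90.0, 0.4, 13.9]
force: [1.1, -5.3, -2.8]
gripper_width: 39.8
shift cm [ 0.02  0.12 -0.2 ] turn 0.05 | t 7.4 pos [653.2 -72.9  54.1] rot [-90.01   0.42  13.86] F [ 1.1 -5.3 -2.8] w 39.8
```

```bash
python3 -m handwheel '[[3.5,[0,0.1,0.05],0],[3.5,[0,0.2,0.05],0],[3.5,[0,0.2,0.05],0],[3.5,[0,0.2,0.05],0]]' ; python3 -c "
from h import *
p=jp(0,0,52.9);go(*p,13.81);snap('c')
crop('pics/topc.png','pics/tc.png',260,160,360,240,7)
crop('pics/sidec.png','pics/sc.png',290,180,370,265,8)
"
```

```text
time_s: 7.8
ee_pos: [653.4, -72.8, 52.9]
ee_rot: [-90.1, 0.4, 13.9]
force: [-0.5, -5.8, 4.1]
gripper_width: 39.6
shift cm [-0.   0.  -0.2] turn 0.05 | t 7.8 pos [653.4 -72.8  52.9] rot [-90.07   0.36  13.86] F [-0.5 -5.8  4.1] w 39.6
```

View pics/tc.png

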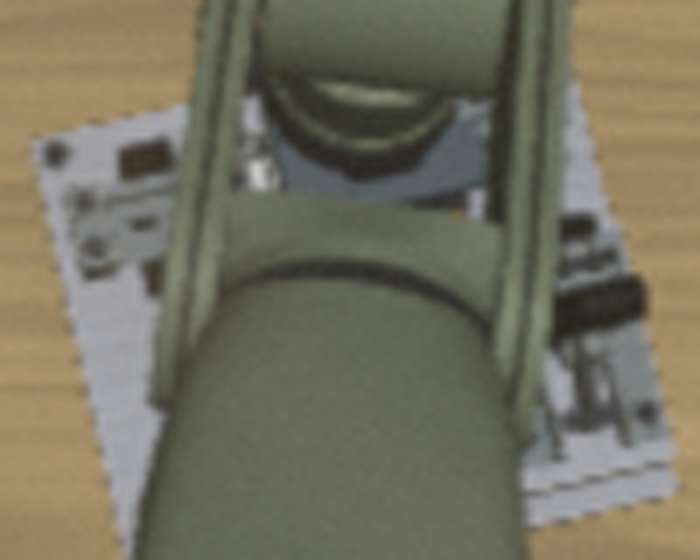

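View pics/sc.png

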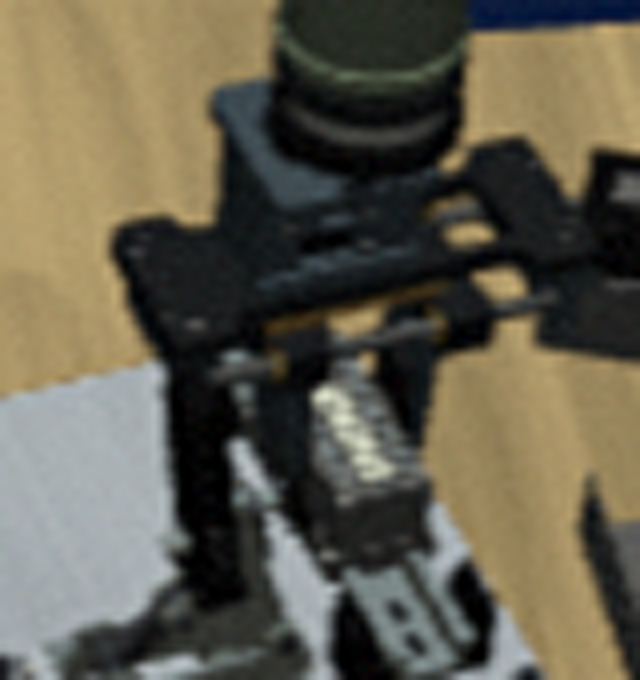

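```bash
python3 -m handwheel '[[6,[0,0,0],0],[6,[0,0,0],0],[6,[0,0,0],0],[6,[0,0,0],0],[6,[0,0,0],0]]' ; python3 -m handwheel '[[6,[0,-4,0],0],[6,[0,-8,0],0],[6,[0,-13,0],0],[6,[0,-16,0],0],[6,[0,-16,0],0]]'
python3 -c "
from h import *
p=jp(-70,-78,220);go(*p,13.81)
"
```

```text
time_s: 8.4
ee_pos: [653.3, -72.4, 52.6]
ee_rot: [-90.0, 0.4, 13.9]
force: [0.9, 0.2, -0.3]
gripper_width: 59.8
time_s: 8.9
ee_pos: [657.0, -72.2, 218.7]
ee_rot: [-90.2, -0.2, 13.9]
force: [1.0, -1.0, 0.3]
gripper_width: 60.0
shift cm [-7.37 -0.13 -7.97] turn 0.07 | t 8.9 pos [657.  -72.2 218.7] rot [-90.24  -0.22  13.88] F [ 1.  -1.   0.3] w 60.0
```

```bash
sed -i 's/^JIG=.*/JIG=np.array([653.6,-73.5,.241])/' h.py; python3 -m handwheel '[[6,[-0.7,-1.5,-0.8],8.5],[6,[-1.4,-2.5,-1.6],17],[6,[-2.2,-3,-2.5],25.5],[6,[-3,-3,-3.4],34],[6,[-4,-3,-4.3],42.5],[6,[-5,-3,-5.2],51],[6,[-6.5,-3,-6.2],59.5],[6,[-8,-3,-7.2],68],[6,[-10,-3,-8],76.5],[6,[-10,-3,-8],85]]'
python3 -c "
from h import *
p=jp(-97,-78,220);go(*p,-76.2)
snap('d');crop('pics/topd.png','pics/td.png',260,160,360,240,7)
crop('pics/sided.png','pics/sd.png',280,170,370,265,8)
"
```

```text
time_s: 9.9
ee_pos: [576.6, -174.9, 247.5]
ee_rot: [-90.0, -0.2, -71.6]
force: [0.1, -0.6, -0.0]
gripper_width: 60.1
shift cm [-0.2   2.75  0.21] turn 4.61 | t 9.9 pos [ 576.6 -174.9  247.5] rot [-89.97  -0.18 -71.59] F [ 0.1 -0.6 -0. ] w 60.1
```

View pics/td.png

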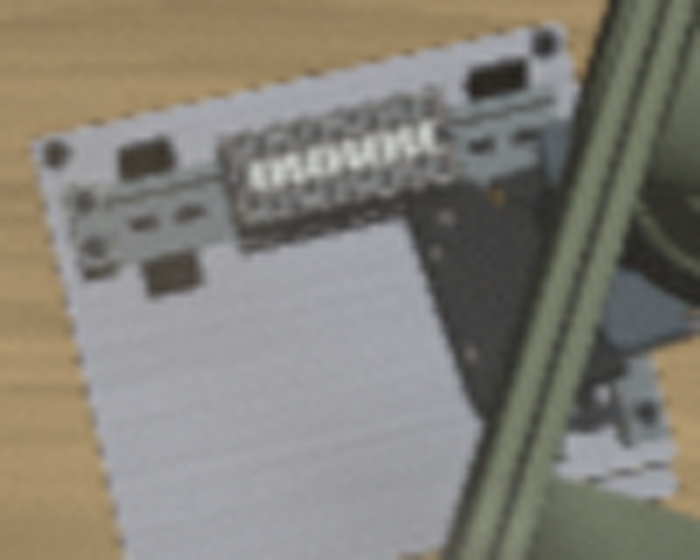

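View pics/sd.png

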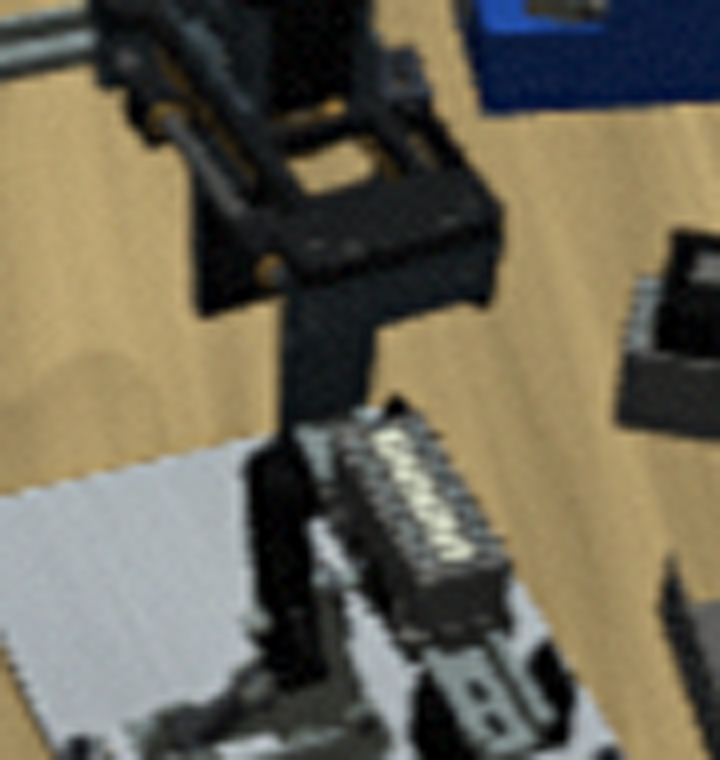

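Run:
```python
from h import *
from m2 import SEG
print(proj('side',[jp(-97,-91,184),jp(-97,-65,184),jp(-88,-78,184),jp(-106,-78,184)])*1)
sg=[((a[0],a[1],a[2]+27),(b[0],b[1],b[2]+27)) for a,b in SEG]+[((-18,100,50),(18,100,50))]
draw('pics/topd.png','pics/td2.png','top',JIG,sg,(260,160,350,210),8)
draw('pics/sided.png','pics/sd2.png','side',JIG,sg+prism(-105,-88,-91,-65,100,184),(290,190,370,265),8)
```

```text
[[315.70889793 232.68691977]
 [312.51297514 227.01905281]
 [316.94854378 229.15281963]
 [311.24637104 230.52200092]]
```

View pics/td2.png

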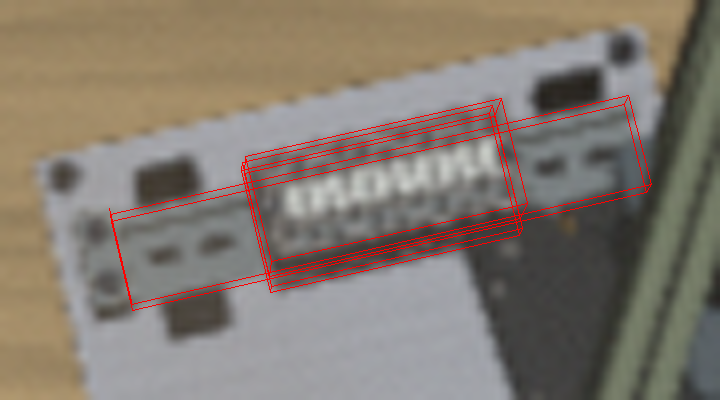

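View pics/sd2.png

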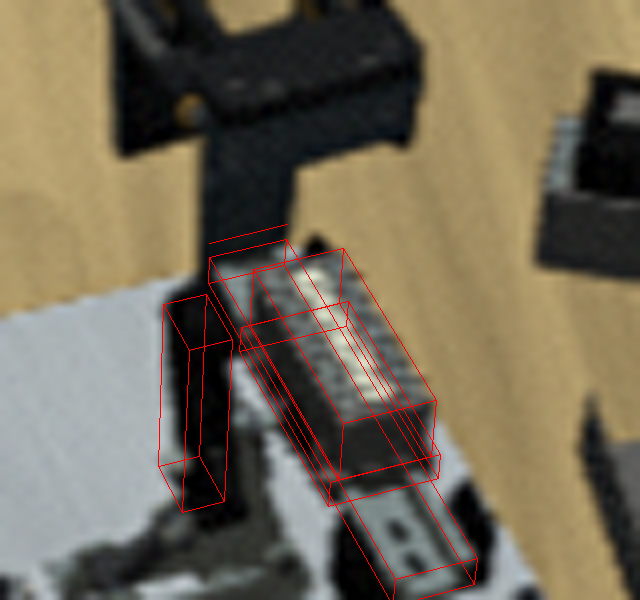

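```bash
python3 -m handwheel '[[6,[-0.2,0,0.2],4.6],[6,[-0.2,1.5,0.2],4.6],[6,[-0.2,4,0.2],4.6],[6,[-0.2,4,0.2],4.6]]'
python3 -c "
from h import *
p=jp(-97,-78,152);go(*p,-76.2)"
```

```text
time_s: 10.4
ee_pos: [577.5, -170.3, 203.6]
ee_rot: [-90.3, 0.1, -75.6]
force: [-0.3, 0.6, -0.6]
gripper_width: 60.1
shift cm [0.22 5.16 0.02] turn 0.64 | t 10.4 pos [ 577.5 -170.3  203.6] rot [-9.026e+01  9.000e-02 -7.556e+01] F [-0.3  0.6 -0.6] w 60.1
```

```bash
python3 -m handwheel '[[6,[0.2,1.5,0],0.6],[6,[0.2,3,0],0.6],[6,[0.2,5.1,0],0.6],[6,[0.2,5.1,0],0.6],[6,[0.2,5.1,0],0.6],[6,[0.2,5.1,0],0.6]]'
python3 -c "
from h import *
p=jp(-97,-78,152);go(*p,-76.2)"
```

```text
time_s: 11.0
ee_pos: [578.7, -172.4, 154.0]
ee_rot: [-90.1, 0.0, -76.1]
force: [0.2, -0.3, -0.6]
gripper_width: 60.1
shift cm [-0.02  0.2  -0.07] turn 0.08 | t 11.0 pos [ 578.7 -172.4  154. ] rot [-9.014e+01  2.000e-02 -7.612e+01] F [ 0.2 -0.3 -0.6] w 60.1
```

```bash
python3 -m handwheel '[[2,[0,0,0],0],[2,[0,0,0],0],[2,[0,0,0],0],[2,[0,0,0],0],[2,[0,0,0],0],[2,[0,0,0],0],[2,[0,0,0],0]]' 15
python3 -c "
from h import *
p=jp(-97,-78,152);go(*p,-76.2)
print(state()['torque'])
snap('e');crop('pics/sidee.png','pics/se.png',280,170,370,265,8)"
```

```text
time_s: 11.7
ee_pos: [578.7, -172.1, 154.2]
ee_rot: [-90.1, 0.1, -76.1]
force: [-1.0, 3.1, 1.9]
gripper_width: 25.5
shift cm [ 0.01  0.22 -0.07] turn 0.08 | t 11.7 pos [ 578.7 -172.1  154.2] rot [-9.014e+01  5.000e-02 -7.612e+01] F [-1.   3.1  1.9] w 25.5
[ 0.28000281  0.31283263 -0.03706129]
```

View pics/se.png

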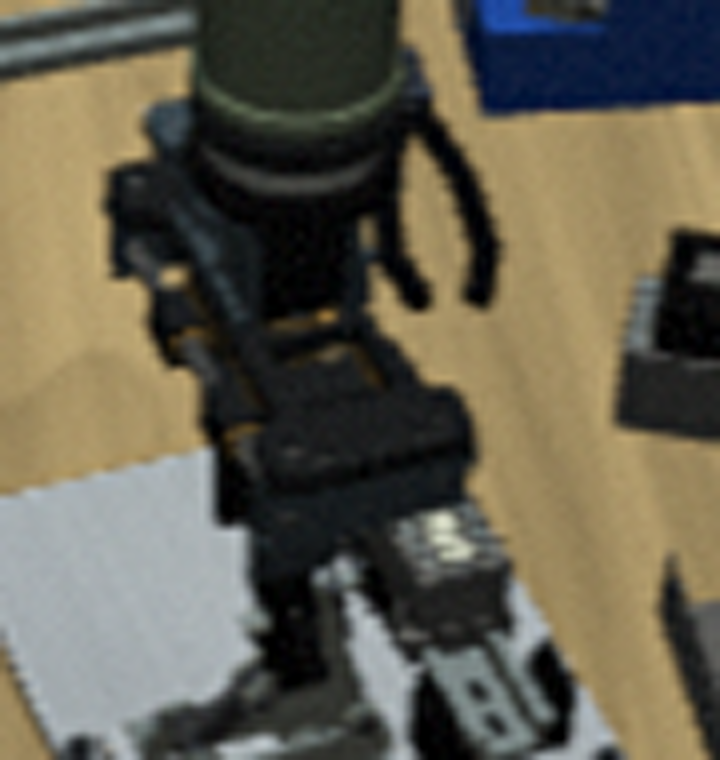

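```bash
python3 -m handwheel '[[2,[0,-0.2,-0.6],0],[2,[0,-0.5,-1.3],0],[2,[0,-0.6,-1.8],0],[2,[0,-0.6,-2.4],0],[2,[0,-0.6,-3.2],0],[2,[0,-0.5,-4.1],0],[2,[0,-0.3,-4.9],0],[2,[0,0,-5.7],0],[2,[0,0,-5.7],0],[2,[0,0,-5.7],0]]' 15
python3 -c "
from h import *
p=jp(-154,-78,154);go(*p,-76.2)
print(state()['torque'])
snap('f');crop('pics/sidef.png','pics/sf.png',270,170,370,265,7)"
```

```text
time_s: 12.8
ee_pos: [521.1, -186.2, 154.2]
ee_rot: [-90.4, 0.1, -76.1]
force: [-4.5, 1.4, 6.2]
gripper_width: 26.1
shift cm [0.02 0.02 0.16] turn 0.09 | t 12.8 pos [ 521.1 -186.2  154.2] rot [-9.040e+01  9.000e-02 -7.611e+01] F [-4.5  1.4  6.2] w 26.1
[ 0.44017551  1.1028834  -0.00172876]
```

View pics/sf.png

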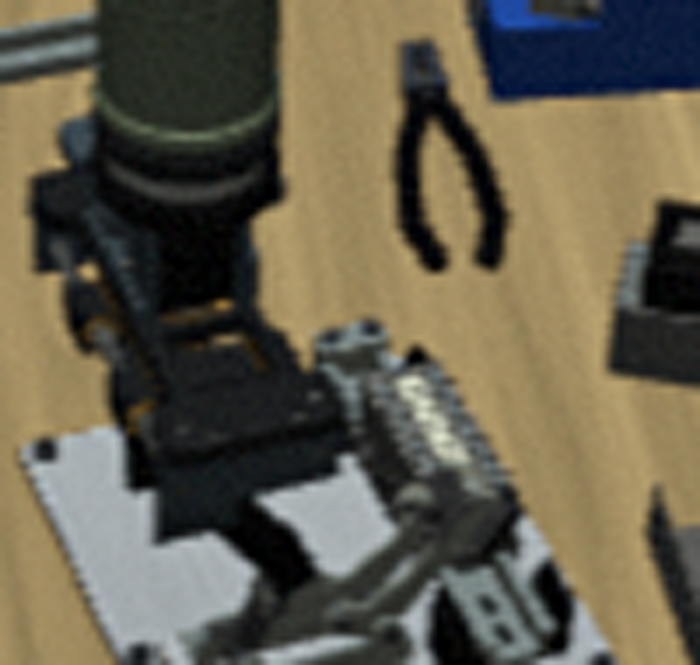

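```bash
python3 -m handwheel '[[2,[0,0.4,-0.7],0],[2,[0,0.9,-1.3],0],[2,[0,1.5,-1.8],0],[2,[0,2.2,-2.3],0],[2,[0,3.2,-2.7],0],[2,[0,4.2,-3],0],[2,[0,4.2,-3],0]]' 20
python3 -c "
from h import *
p=jp(-184,-78,112);go(*p,-76.2)
print(state()['torque'])
snap('g');crop('pics/sideg.png','pics/sg.png',270,180,370,275,7)"
```

```text
time_s: 13.6
ee_pos: [490.2, -193.6, 111.1]
ee_rot: [-90.6, 0.1, -76.1]
force: [-1.0, 0.7, -2.9]
gripper_width: 25.8
shift cm [ 0.04 -0.1   0.33] turn 0.12 | t 13.6 pos [ 490.2 -193.6  111.1] rot [-90.63   0.14 -76.08] F [-1.   0.7 -2.9] w 25.8
[ 0.10268855  0.41748853 -0.0249269 ]
```

View pics/sg.png

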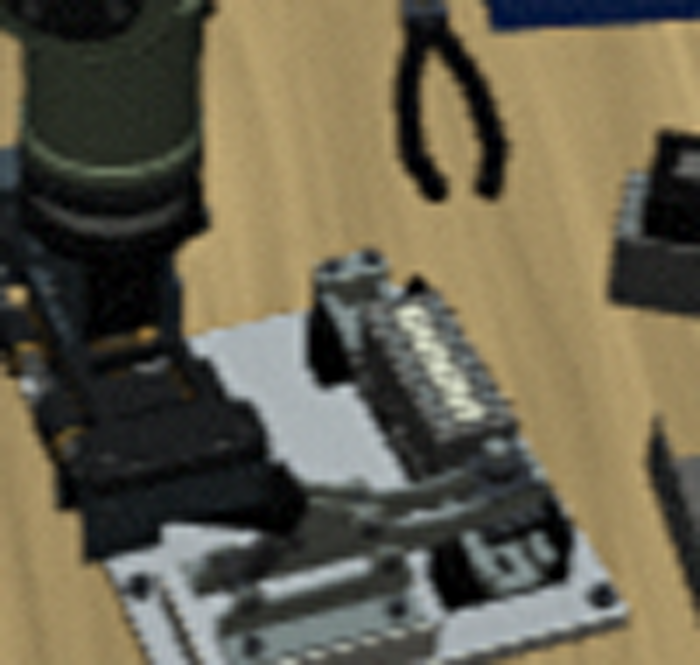

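```bash
python3 -m handwheel '[[2,[0,0.8,-0.1],0],[2,[0,1.7,-0.2],0],[2,[0,2.5,-0.2],0],[2,[0,3.3,-0.3],0],[2,[0,4.1,-0.3],0],[2,[0,4.1,-0.3],0]]' 30
python3 -c "
from h import *
p=jp(-190,-78,53);go(*p,-76.2)
print(state()['torque'])"
```

```text
time_s: 14.3
ee_pos: [485.0, -194.8, 70.1]
ee_rot: [-90.9, 0.2, -76.0]
force: [-6.1, -1.1, 3.2]
gripper_width: 25.9
shift cm [0.05 1.7  0.3 ] turn 0.16 | t 14.3 pos [ 485.  -194.8   70.1] rot [-90.9    0.17 -76.04] F [-6.1 -1.1  3.2] w 25.9
[-0.22954428  0.97449357 -0.16213899]
```

```bash
python3 -m handwheel '[[2,[0,0.6,0.1],0],[2,[0,1.2,0.1],0],[2,[0,1.8,0.1],0],[2,[0,1.8,0.1],0],[2,[0,1.8,0.1],0]]' 20
python3 -c "
from h import *
p=jp(-190,-78,53);go(*p,-76.2)
print(state()['torque'])
snap('i');crop('pics/sidei.png','pics/si.png',270,180,370,275,7)"
```

```text
time_s: 14.8
ee_pos: [484.7, -194.7, 51.4]
ee_rot: [-91.0, 0.2, -76.0]
force: [-3.7, -1.4, -4.7]
gripper_width: 25.8
shift cm [ 0.06 -0.17  0.29] turn 0.17 | t 14.8 pos [ 484.7 -194.7   51.4] rot [-91.04   0.21 -76.03] F [-3.7 -1.4 -4.7] w 25.8
[-0.36387534  0.75069474 -0.22063516]
```

View pics/si.png

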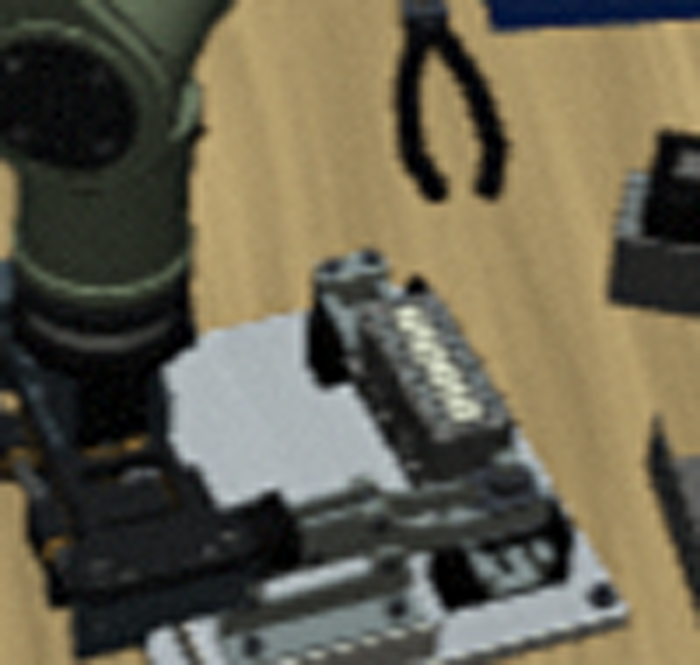

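```bash
python3 -m handwheel '[[2,[0,0.3,0.1],0],[2,[0,0.5,0.1],0],[2,[0,0.5,0.1],0]]' 20;  python3 -m handwheel '[[2,[0,0.4,0],0],[2,[0,0.4,0],0],[2,[0,0.4,0],0]]' 20
```

```text
time_s: 15.2
ee_pos: [485.0, -194.6, 46.3]
ee_rot: [-91.1, 0.2, -76.0]
force: [-6.1, -1.9, -3.8]
gripper_width: 26.3
time_s: 15.5
ee_pos: [485.2, -194.8, 43.5]
ee_rot: [-91.1, 0.2, -76.0]
force: [-4.4, -0.1, 5.0]
gripper_width: 25.9
```

```bash
python3 -m handwheel '[[5.5,[0,0,0],0],[5.5,[0,0,0],0],[5.5,[0,0,0],0],[5.5,[0,0,0],0],[5.5,[0,0,0],0]]';  python3 -m handwheel '[[5.5,[0,-3,0],0],[5.5,[0,-7,0],0],[5.5,[0,-12,0],0],[5.5,[0,-17,0],0],[5.5,[0,-17,-5],0],[5.5,[0,-17,-10],0],[5.5,[0,-17,-15],0],[5.5,[0,-17,-15],0]]'
python3 - <<'E'
from h import *
from m2 import SEG
snap('j'); print(state()['force'],state()['qvel'].round(2))
sg=[((a[0],a[1],a[2]+27),(b[0],b[1],b[2]+27)) for a,b in SEG]+[((-201,-91,72),(-201,-65,72))]
draw('pics/topj.png','pics/tj.png','top',JIG,[],(255,155,365,255),7)
draw('pics/sidej.png','pics/sj.png','side',JIG,sg[-1:],(260,180,370,285),7)
E
```

```text
time_s: 16.0
ee_pos: [485.6, -194.8, 43.5]
ee_rot: [-91.1, 0.2, -76.0]
force: [1.0, 0.1, -0.2]
gripper_width: 54.7
time_s: 16.8
ee_pos: [338.2, -230.8, 216.3]
ee_rot: [-91.2, 0.2, -76.2]
force: [0.7, 0.4, 0.3]
gripper_width: 54.9
[ 0.23854717 -1.19141286  0.17378714] [ 1.81  1.86 -2.    0.17 -0.17 -0.04]
```

View pics/tj.png

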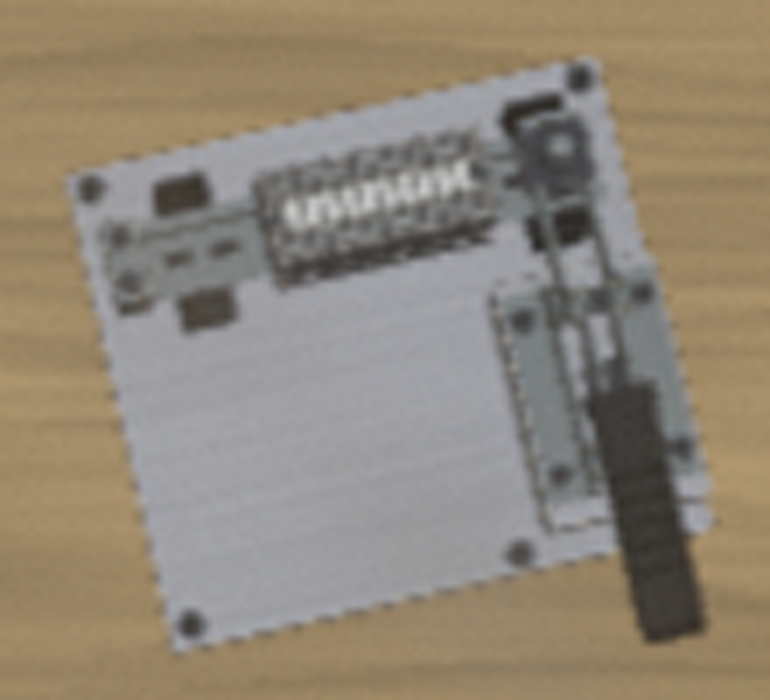

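View pics/sj.png

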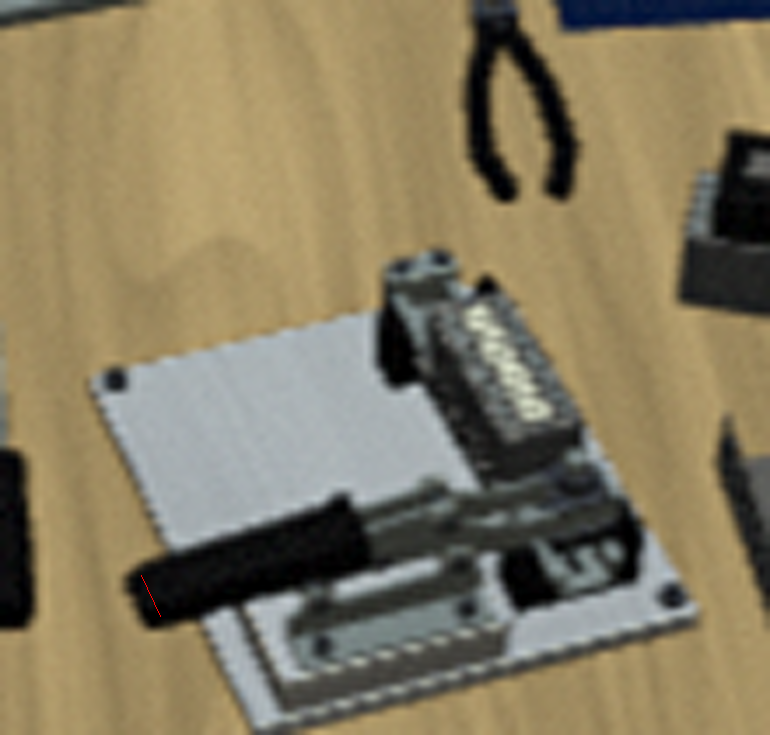

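```bash
python3 -m handwheel '[[5.5,[0,0,0],0],[5.5,[0,0,0],0],[5.5,[0,0,0],0]]'
python3 - <<'E'
from h import *
from m2 import *
snap('k')
d=cv2.absdiff(cv2.imread('pics/topk.png'),cv2.imread('pics/top0.png')).max(2)
n,l,st,c=cv2.connectedComponentsWithStats(cv2.morphologyEx((d>40).astype(np.uint8),cv2.MORPH_OPEN,np.ones((2,2))))
print([tuple(s) for s in st[1:] if s[4]>8])
C=load('k')
E=[('top',(x,52,42),(x,66,42)) for x in(-17.5,17.5)]+[('top',(-20,-48,80),(-20,48,80)),('top',(20,-48,80),(20,48,80))]
print(fit(C,E,JIG,r0=2))
# handle tip height: project in side tips for z 72 vs 91
print(proj('side',[jp(-201,-78,72),jp(-200,-78,91)]))
E
```

```text
time_s: 17.2
ee_pos: [343.7, -231.0, 216.5]
ee_rot: [-91.0, 0.1, -76.0]
force: [0.5, -0.3, 0.2]
gripper_width: 55.0
[(np.int32(330), np.int32(172), np.int32(5), np.int32(3), np.int32(11)), (np.int32(337), np.int32(173), np.int32(4), np.int32(12), np.int32(32)), (np.int32(321), np.int32(175), np.int32(8), np.int32(8), np.int32(26)), (np.int32(303), np.int32(176), np.int32(15), np.int32(7), np.int32(44)), (np.int32(292), np.int32(180), np.int32(36), np.int32(17), np.int32(275)), (np.int32(330), np.int32(183), np.int32(5), np.int32(5), np.int32(18)), (np.int32(279), np.int32(186), np.int32(9), np.int32(12), np.int32(67)), (np.int32(338), np.int32(191), np.int32(8), np.int32(6), np.int32(31)), (np.int32(337), np.int32(199), np.int32(17), np.int32(10), np.int32(119)), (np.int32(220), np.int32(209), np.int32(20), np.int32(54), np.int32(568)), (np.int32(339), np.int32(213), np.int32(4), np.int32(7), np.int32(19)), (np.int32(346), np.int32(212), np.int32(4), np.int32(6), np.int32(16)), (np.int32(342), np.int32(222), np.int32(15), np.int32(26), np.int32(248)), (np.int32(222), np.int32(244), n
[... 992 characters left out ...]
, (np.int32(0), np.int32(409), np.int32(9), np.int32(8), np.int32(33)), (np.int32(10), np.int32(408), np.int32(28), np.int32(12), np.int32(108)), (np.int32(260), np.int32(409), np.int32(13), np.int32(11), np.int32(40)), (np.int32(48), np.int32(415), np.int32(3), np.int32(4), np.int32(11)), (np.int32(321), np.int32(415), np.int32(61), np.int32(5), np.int32(270)), (np.int32(300), np.int32(417), np.int32(4), np.int32(3), np.int32(10))]
top [-17.5  52.   42. ] [-17.5  66.   42. ] 0 
top [17.5 52.  42. ] [17.5 66.  42. ] 0 
top [-20 -48  80] [-20  48  80] 0 
top [ 20 -48  80] [20 48 80] 0 
[ 4.89229989e+05 -1.98831598e+06  2.75325888e+00]
[[281.00251058 264.60499816]
 [281.25086451 260.16668976]]
```

```bash
python3 -c "
from workcell import job
print(job.job_done())"
```

```text
the job is handed in; nothing more can be done
None
```

The terminal strip is clamped in the jig and the job is handed in at about 17 s of robot time. The robot reported no verdict.

**What I did**
- **Seating:** I gripped the strip across its blocks and lowered it into both saddles. I slid it until it touched the end stop at about 5 N, then pressed it onto the saddle floors at the height I had calculated.
- **Clamping:** After letting go, I pinched the handle, led it over its arc and through the snap, then opened the fingers and backed away.

**What the last checks showed**
- **Strip:** In the final pictures the strip is upright in both saddles with its end against the stop, and the shoe is down on the rail.
- **Handle:** It lies level, and its tip is where the shut position (72 mm high) should appear. That is clearly apart from the high point at 91 mm. Once past the snap, the handle pulled the gripper down and then met a solid stop.
- **Robot:** It stands clear and reads no contact force.
- **Bystanders:** Comparing the first and last top pictures shows changes only at the jig, the strip's old place and the arm. The arm hid part of the screwdriver's area from above. The last side picture shows its handle, with no sign that it moved.

**What failed or disagreed**
- **Stop position:** The strip met the stop about 2 mm further along the rail than my first camera estimate of the jig. I trusted the contact.
- **Last strip fit:** A final attempt to measure the strip's pose in the top image did not converge. Its end position therefore rests on the contact forces and the pictures.

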